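# Mount a gilded moulding in the turntable's holder

## Task

Take the gilded moulding offcut off the sloping drying rest and lay it flat on the gilding turntable, in line with the metal track and between the wooden end stop and the sliding jaw. Then slide the jaw along the track until it presses the moulding firmly, end to end, against the stop, and let go. The wheel spins freely: leave it facing the way it stands, do not drop the moulding on it, and leave the black tin and the pigment pots round the work where they are.

Things in the scene. Friction and masses are not known exactly. Their poses are not given: they have to be found in the camera images.
- moulding: Gilded frame moulding offcut: a straight wooden bar 36 x 160 mm (x, y) with upright sides 16 mm high and gilt beads along its top, 23 mm high in all; about 0.11 kg. Origin: centre of its flat underside; x across, y along it (either end may lead), z out of its gilt face. It starts lengthwise up the drying rest, lower end at the rest's lip, z leaning 26 degrees from vertical.
- rest: Fixed sloping drying rest: a dark wooden board 130 mm wide, 176 mm long, that climbs at 26 degrees (0.46 rad) towards the rest's +y, about the robot's left, with a lip 11 mm high across its lower end. Origin on the bench under its middle, z up; the board's face is 60 mm above the origin. The board is clear on both sides of the moulding.
- holder: Work holder let into the top of the round gilding turntable (disc 239 mm across, top 176 mm above the bench); turns with the disc about z, held by only 0.02 N m of friction; the stand is fixed. Origin on the disc's axis, level with its top; z up; x along the flush metal track (24 x 226 mm, centred on the origin) from the sliding jaw to the end stop.
- stop_face (a point): Foot of the cork face of the fixed wooden end stop, on the track's centre line, level with the disc's top: at x = +86 mm in holder. The stop is 50 mm wide (y), 26 mm high and reaches to x = +104 mm.
- jaw: Sliding wooden jaw, on the robot's end of the track. Origin: foot of its cork face, on the track's centre line, level with the disc's top; axes as holder. Slides only along that x, up to 50 mm towards the stop from its outermost place (holder x = -100 mm), against 2.5 N of friction; stays where left. At the start 178 to 186 mm from the stop's face. Block 46 mm wide (y), 26 mm high.
- jaw_face (a point): Same point as jaw's origin, moves with the jaw. Measured from it, the jaw's block and the finger grip that stands on the block both reach back to x = -18 mm; the finger grip is 16 mm long (x = -18 to -2), 22 mm wide (y = -11 to 11), and rises from 26 to 54 mm above the disc.
- pigment_pot2: Bystander: wide pigment pot with a press lid beside the drying rest, 63 mm across, 72 mm high; origin at the centre of its underside.
- pigment_pot1: Bystander: pigment pot with a press lid behind the drying rest, 57 mm across, 80 mm high; origin at the centre of its underside.
- black_tin: Bystander: round black tin, 79 mm across, 35 mm high, on the bench between turntable and drying rest; origin at the centre of its underside.
Things that resemble listed ones, but are neither listed nor needed, are in the scene too. There is more than one size of the moulding; the one meant has the size given above.

How it is judged:
By the outcome, as a careful person would: the job done as asked, in the order asked, and still so for the second after the job is handed in, with the robot touching nothing.
It also fails if it takes over 66 s, if anything falls off the work surface, if the arm or the gripper's body presses on something with over 40 N, if the wrist force passes 120 N, or if a joint passes its speed limit or range.

## Robot

A 6-joint arm with a two-finger parallel gripper is mounted at the origin on the work surface; the furniture and walls round the work are solid. World frame = base frame: x ahead of the robot, y to its left, z up, the work surface at z = 0. Lengths are in m, angles in rad, forces in N, time in s.
With the tool pointing down it reaches from about 0.35 to 0.975 m from the base axis. Payload 4.9 kg.
Tool frame: the origin (TCP) lies at the very end of the fingers, on their centre line; the grasp point (between the pads) lies 19 mm behind it (env.hold_point_z is the distance from the TCP to the grasp point, in m); z points along the fingers, y is the line along which they close (so a half turn about z gives the same grasp; the last joint's range is limited). The gripper opens to 85 mm and grips with 20 to 120 N. Pads are 22 mm wide; open, the fingers measure 114 mm over their backs; the gripper's body (76 mm by 85 mm) begins 54 mm behind the grasp point. The pads swing forward as they close: fully open they stand 13 mm farther back than shut.
Start: joints at [-1.337, 0.053, 1.613, -0, 1.476, -0.119], TCP at [0.216, -0.586, 0.231] pointing down, gripper open.
Joint ranges: [-3.01, 3.01], [-1.01, 2.22], [0.06, 2.58], [-1.02, 4.17], [0.09, 2.62], [-3.14, 3.14]. Speed limits (rad/s): [2.57, 2.57, 3.14, 3.14, 3.14, 3.14].

## Interface

Orientations are given as a rotation vector (axis times angle).
In Python, from plant import env gives the robot as it stands.
- The arm moves only by the tool play_rows, never from a script. Its argument "series" is a list of rows, each an object of numbers: "x", "y", "z": the shift along the tool's x, y, z in mm; "wx", "wy", "wz": the turn, a rotation vector about the tool's x, y, z in rad; "claw": the closure in counts, from 0 (fully open) to 255 (shut). A call has 1 to 12 rows; each row is the pose to reach, as a shift and turn from the pose commanded when the call began, along the tool's axes at that moment; what a row does not reach only later rows make up. A row lasts 1/8 s, in which the tool goes at most 62.5 mm and 10.7 degrees, less where a joint would pass 70% of its speed; a pose out of reach is approached as far as the arm can. A call with a gripper value outside its range is refused whole. The fingers move at their own pace and stop on an object; "force" is the grip in N (left out, the last holds). Time passes only in rows, so rows that repeat a pose let the fingers close. It gives the time, the measured TCP pose, the force, the opening and the grip force at its end, in the units of the state.
- env.get_state(): the state, without advancing time (a new reading comes with each control period).
- env.read_camera(name): name is "scene" or "top" or "wrist"; returns the picture (420x560x3 uint8, red, green, blue); there is no depth.
- env.get_calibration(name): a dict with "fovy" (degrees; the focal length in pixels is half the picture's height over the tangent of half this angle, whatever the lens; pixels are square), "cx", "cy" (the principal point, pixels), "R" (3x3) and "t" (3): a world point X has camera coordinates R X + t; the wrist camera has in their place "hand_eye" (4x4, takes a point from camera to tool coordinates, whose origin is the TCP and whose axes are the flange's). Camera axes: x right, y down, z forward; pixel columns grow to the right and rows downward; lengths in m; the calibration is good to about 2 mm. A picture is of the moment at which its call begins: read the wrist's pose just before it. get_calibration takes no time and is no camera call.
- env.hand_in(): hands the job in; it is judged then, once.
The state is a dict: "clock": time; "joint_positions": joint angles; "qvel": joint speeds; "effort": joint torques, N m; "tool_pos": TCP position; "orientation": TCP orientation; "wrist_force": force on the tool from outside, world axes, zero at the start; "moment": the same for the moment, N m; "finger_gap": finger opening in m; "finger_force": force on a finger pad.
Only numpy, scipy, OpenCV 4.12 (cv2) and the standard library are available. Lean on these libraries where they do the work, as an engineer would, in place of code of your own. Each camera call takes 0.05 s, during which the arm holds its last target. There are 200 camera calls.

## Working session

There is one attempt and no reset: what is moved stays moved. The work goes in short steps, Python scripts to look and compute and a tool call to move; the robot and the scene stay as the last step left them, time stands still between calls to the robot, and variables do not carry over. Pictures are saved under pics/ and viewed, at most 10 in all, crops included, and the job is handed in when it is done.

Besides the shell and the picture viewer there is one more tool, called by a JSON object that holds its "name" and its "arguments", one argument or row to a line. play_rows: Moves the arm, as the interface text tells. Its arguments: {"type":"object","properties":{"series":{"type":"array"},"force":{"type":"number"}},"required":["series"]}

```bash
mkdir -p pics; python3 - <<'E'
from plant import env
import cv2,numpy as np
print(env.get_state())
for n in ("scene","top"):
    c=env.get_calibration(n); print(n,c)
    cv2.imwrite(f"pics/{n}0.png",env.read_camera(n)[:,:,::-1])
print(env.get_calibration("wrist"),env.hold_point_z)
E
```

```text
{'clock': 0.0, 'joint_positions': array([-1.33699695e+00,  5.33388094e-02,  1.61431502e+00,  4.39305150e-05,
        1.47598637e+00, -1.18975007e-01]), 'qvel': array([-0.00016251, -0.00143953,  0.00011632, -0.00165395,  0.00215695,
        0.00171815]), 'effort': array([-8.74865127e-04, -3.93673074e+01, -3.70179605e+01, -1.27654339e-04,
        7.01777419e-03,  1.05263015e-05]), 'tool_pos': array([ 0.21581954, -0.58588729,  0.23006165]), 'orientation': array([-3.09083415e+00, -5.50902116e-01,  1.15900682e-04]), 'wrist_force': array([ 0.52609361, -0.01565528, -0.36982626]), 'moment': array([ 0.04746192,  0.00040517, -0.01230934]), 'finger_force': 0.0, 'finger_gap': 0.08552476054672653}
scene {'fovy': 44.89510023461436, 'cx': 281.71622680062603, 'cy': 215.97105963218343, 'R': array([[-0.75835009, -0.65152848, -0.02039084],
       [-0.24830158,  0.31765239, -0.91511927],
       [ 0.60270347, -0.68891771, -0.40266727]]), 't': array([0.25912257, 0.24460929, 1.21680882])}
top {'fovy': 45.78486004501227, 'cx': 277.592881406035, 'cy': 214.82754395617735, 'R': array([[ 0.10308976, -0.99466376,  0.00406405],
       [-0.97015869, -0.1014498 , -0.22022728],
       [ 0.21946439,  0.01876041, -0.97544012]]), 't': array([-0.11039371,  0.43504067,  1.50319179])}
{'fovy': 69.1014882253097, 'cx': 278.6761468508862, 'cy': 208.08633544329484, 'hand_eye': array([[-3.82287305e-04, -9.60583245e-01, -2.77992235e-01,
         7.04504277e-02],
       [ 9.99999926e-01, -3.80604892e-04, -6.00182001e-05,
        -6.04382706e-04],
       [-4.81527271e-05, -2.77992237e-01,  9.60583320e-01,
        -1.43471380e-01],
       [ 0.00000000e+00,  0.00000000e+00,  0.00000000e+00,
         1.00000000e+00]])} 0.0187
```

View pics/scene0.png

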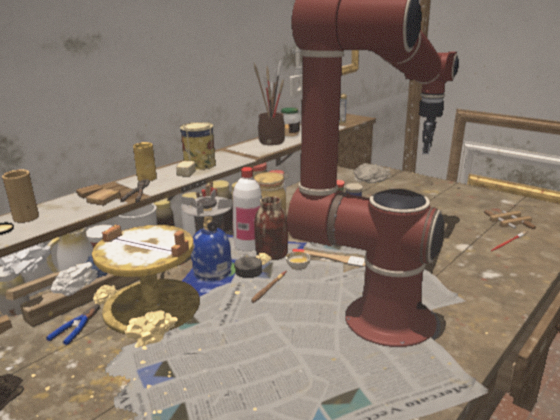

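View pics/top0.png

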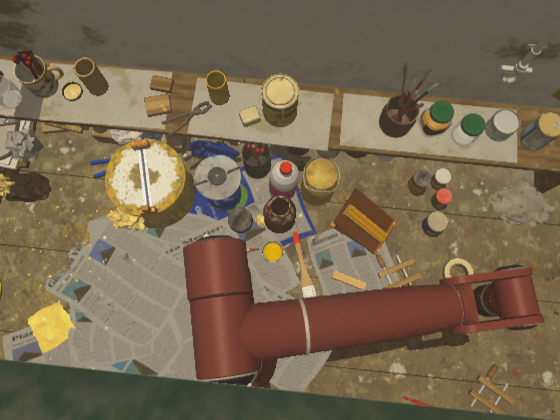

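The scene view shows the turntable at (145,250), with the rest hidden behind the robot. In the top view the turntable is at (146,178), with the stop at (140,146) and the jaw at (143,210). The rest with the gold bar is at (364,221), and the black tin at (240,218).

```bash
python3 - <<'E'
import cv2,numpy as np
im=cv2.imread("pics/top0.png")
a=cv2.resize(im[170:270,315:415],(400,400),interpolation=cv2.INTER_CUBIC)
b=cv2.resize(im[130:230,95:195],(400,400),interpolation=cv2.INTER_CUBIC)
cv2.imwrite("pics/crop0.png",np.hstack([a,b]))
E
```

```text
(no output)
```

View pics/crop0.png

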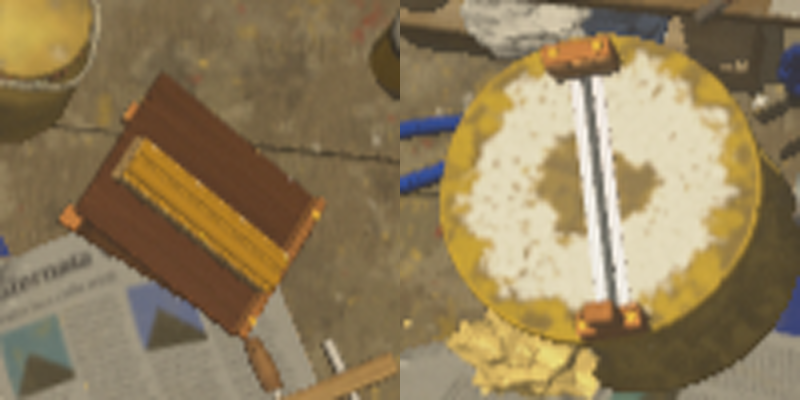

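The left crop shows the moulding on the board, with its upper end at about px (347,209.5) and its lower end at (384,238). The lip is at the lower right. In the right crop the stop is at the top and the jaw at the bottom, with the track running from px (141.5,149) to (148.5,205).

```bash
cat > h.py <<'E'
from plant import env
import cv2,numpy as np
from scipy.spatial.transform import Rotation as Ro
def cam(n,st=None):
    c=env.get_calibration(n); f=210/np.tan(np.radians(c['fovy'])/2)
    if n=='wrist':
        st=st or env.get_state(); T=np.eye(4);T[:3,:3]=Ro.from_rotvec(st['orientation']).as_matrix();T[:3,3]=st['tool_pos']
        W=T@np.array(c['hand_eye']); R=W[:3,:3].T; t=-R@W[:3,3]
    else: R,t=np.array(c['R']),np.array(c['t'])
    return f,c['cx'],c['cy'],R,t
def ray(C,px,z):  # onto plane z (scalar) 
    f,cx,cy,R,t=C; o=-R.T@t; d=R.T@np.array([(px[0]-cx)/f,(px[1]-cy)/f,1]); return o+d*(z-o[2])/d[2]
def rayplane(C,px,p,n):
    f,cx,cy,R,t=C; o=-R.T@t; d=R.T@np.array([(px[0]-cx)/f,(px[1]-cy)/f,1]); return o+d*(n@(p-o))/(n@d)
def proj(C,X):
    f,cx,cy,R,t=C; q=R@np.asarray(X)+t; return np.array([f*q[0]/q[2]+cx,f*q[1]/q[2]+cy])
def rel(Rt,pt,st=None):
    """shift(mm)/turn from current pose to target in tool axes"""
    st=st or env.get_state(); R=Ro.from_rotvec(st['orientation']).as_matrix()
    return (R.T@(np.asarray(pt)-st['tool_pos'])*1000).round(1), Ro.from_matrix(R.T@Rt).as_rotvec().round(4)
def down(yaw): # tool z down, tool y (closing) at world yaw
    y=np.array([np.cos(yaw),np.sin(yaw),0]); z=np.array([0,0,-1.]); return np.column_stack([np.cross(y,z),y,z])
E
python3 - <<'E'
from h import *
C=cam('top')
g=lambda u,v:(315+u/4,170+v/4)
h=lambda u,v:(95+(u-400)/4,130+v/4)
for n,p,z in [("up1",g(165,72),.0986),("up2",g(70,222),.0986),("lo1",g(322,200),.031),("lo2",g(245,332),.031),
 ("mU1",g(145,138),.11),("mU2",g(115,178),.11),("mL1",g(290,255),.04),("mL2",g(262,292),.04),
 ("trkS",h(585,78),.176),("trkJ",h(613,303),.176),("discL",h(441,200),.176),("discR",h(760,190),.176),("discT",h(600,35),.176),("discB",h(600,340),.176),
 ("stop",h(580,55),.202),("jawtop",h(612,320),.202),("tin",(240,219),.035)]:
    print(n,ray(C,p,z).round(3))
E
```

```text
up1 [ 0.542 -0.296  0.099]
up2 [ 0.417 -0.233  0.099]
lo1 [ 0.47  -0.436  0.031]
lo2 [ 0.359 -0.382  0.031]
mU1 [ 0.485 -0.283  0.11 ]
mU2 [ 0.452 -0.263  0.11 ]
mL1 [ 0.422 -0.411  0.04 ]
mL2 [ 0.39  -0.391  0.04 ]
trkS [0.57  0.352 0.176]
trkJ [0.403 0.304 0.176]
discL [0.467 0.441 0.176]
discR [0.498 0.212 0.176]
discT [0.604 0.347 0.176]
discB [0.376 0.309 0.176]
stop [0.578 0.35  0.202]
jawtop [0.386 0.296 0.202]
tin [0.422 0.052 0.035]
```

```bash
cat >> h.py <<'E'
def board(yaw):
    u=np.array([np.cos(yaw),np.sin(yaw),0]); s,c=np.sin(np.radians(26)),np.cos(np.radians(26))
    n=np.array([-u[0]*s,-u[1]*s,c]); a=np.array([u[0]*c,u[1]*c,s]); z=-n
    return np.column_stack([a,np.cross(z,a),z]),a,n   # tool x uphill, y across, z into board
E
python3 - <<'E'
from h import *
R,a,n=board(np.radians(64.5))
print(R.round(3)); p=np.array([.437,-.337,.058])+n*.15
print(p,rel(R,p))
A,B=cam('top'),cam('scene')
def P(C):
    f,cx,cy,R,t=C; return np.array([[f,0,cx],[0,f,cy],[0,0,1]])@np.column_stack([R,t])
for nm,q,r in [("bottlecap",(285,167),(246,172)),("brownjar",(280,200),(271,198)),("wide",(320,170),(268,175)),("blue",(217,175),(212,229))]:
    X=cv2.triangulatePoints(P(A),P(B),np.array(q,float),np.array(r,float)); print(nm,(X[:3]/X[3]).ravel().round(3))
E
```

```text
[[ 0.387  0.903  0.189]
 [ 0.811 -0.431  0.396]
 [ 0.438  0.    -0.899]]
[ 0.40869145 -0.3963501   0.19281911] (array([ 246.5, -111.2,   37.6]), array([ 0.1736,  0.4299, -0.7598]))
bottlecap [ 0.54  -0.075  0.237]
brownjar [ 0.452 -0.075  0.177]
wide [ 0.551 -0.178  0.197]
blue [0.513 0.115 0.134]
```

{"name": "play_rows", "arguments": {
  "series": [
    {"x":246,"y":-111,"z":38,"wx":0.174,"wy":0.43,"wz":-0.76},
    {"x":246,"y":-111,"z":38,"wx":0.174,"wy":0.43,"wz":-0.76},
    {"x":246,"y":-111,"z":38,"wx":0.174,"wy":0.43,"wz":-0.76},
    {"x":246,"y":-111,"z":38,"wx":0.174,"wy":0.43,"wz":-0.76},
    {"x":246,"y":-111,"z":38,"wx":0.174,"wy":0.43,"wz":-0.76},
    {"x":246,"y":-111,"z":38,"wx":0.174,"wy":0.43,"wz":-0.76},
    {"x":246,"y":-111,"z":38,"wx":0.174,"wy":0.43,"wz":-0.76},
    {"x":246,"y":-111,"z":38,"wx":0.174,"wy":0.43,"wz":-0.76}
  ]
}}

```text
invalid input
```

```bash
python3 - <<'E'
from h import *
import pickle
st=env.get_state(); im=env.read_camera('wrist')[:,:,::-1]; pickle.dump(st,open('st1.pkl','wb'))
print(st['clock'],st['tool_pos'],st['orientation'])
cv2.imwrite("pics/w1.png",im)
E
```

```text
0.1 [ 0.21579404 -0.58594604  0.23015575] [-3.09096885e+00 -5.50897257e-01  1.67511940e-04]
```

View pics/w1.png

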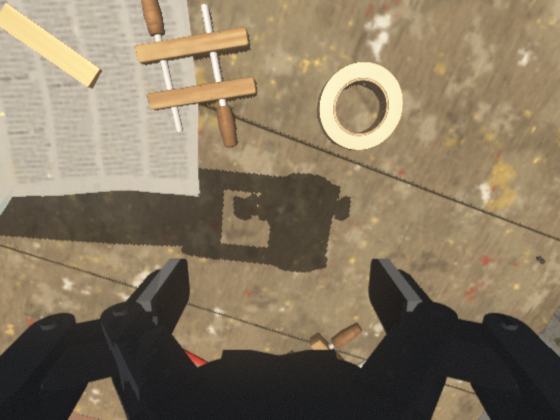

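The move was refused and the arm did not move. The wrist view shows only bare bench and some clamps. I'll retry with the claw given in every row.

{"name": "play_rows", "arguments": {
  "series": [
    {"x":246,"y":-111,"z":38,"wx":0.174,"wy":0.43,"wz":-0.76,"claw":0},
    {"x":246,"y":-111,"z":38,"wx":0.174,"wy":0.43,"wz":-0.76,"claw":0},
    {"x":246,"y":-111,"z":38,"wx":0.174,"wy":0.43,"wz":-0.76,"claw":0},
    {"x":246,"y":-111,"z":38,"wx":0.174,"wy":0.43,"wz":-0.76,"claw":0},
    {"x":246,"y":-111,"z":38,"wx":0.174,"wy":0.43,"wz":-0.76,"claw":0},
    {"x":246,"y":-111,"z":38,"wx":0.174,"wy":0.43,"wz":-0.76,"claw":0},
    {"x":246,"y":-111,"z":38,"wx":0.174,"wy":0.43,"wz":-0.76,"claw":0},
    {"x":246,"y":-111,"z":38,"wx":0.174,"wy":0.43,"wz":-0.76,"claw":0}
  ]
}}

```text
clock: 1.15
tool_pos: [0.4079, -0.3982, 0.1939]
orientation: [-2.412, -1.52, -0.555]
wrist_force: [0.2, 0.2, 0.0]
finger_gap: 0.0857
finger_force: 0.0
```

```bash
python3 - <<'E'
from h import *
import pickle
st=env.get_state(); im=env.read_camera('wrist')[:,:,::-1]; pickle.dump(st,open('st1.pkl','wb'))
cv2.imwrite("pics/w2.png",im)
E
```

```text
(no output)
```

View pics/w2.png

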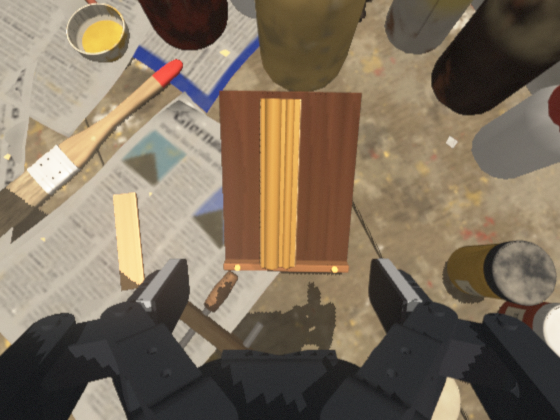

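The wrist view looks squarely onto the board. The moulding spans columns 260–301 and rows 98–268, with the lip at row 268. The board's upper corners are at (221,92) and (361,92).

```bash
python3 - <<'E'
from h import *
import pickle
st=pickle.load(open('st1.pkl','rb')); C=cam('wrist',st)
im=cv2.imread('pics/w2.png'); hsv=cv2.cvtColor(im,cv2.COLOR_BGR2HSV)
m=cv2.inRange(hsv,(13,90,110),(32,255,255)); m[:,:245]=0;m[:,315:]=0;m[:90]=0;m[275:]=0
rows=[]
for r in range(105,262,4):
    x=np.flatnonzero(m[r]); 
    rows.append((r,x.min(),x.max()+1,))
rows=np.array(rows); print(rows[::4].tolist())
u1=ray(C,(221,92),.0986);u2=ray(C,(361,92),.0986); e=u1-u2; print("upper corners",u1,u2,np.linalg.norm(e))
yaw=np.arctan2(e[1],e[0])-np.pi/2; print("yaw from edge",np.degrees(yaw))
R,a,n=board(yaw); pc=(u1+u2)/2-a*.088; print("board centre",pc)
P=[];L=[]
for r,l,h in rows:
    A,B=[rayplane(C,(c,r),pc+n*.016,n) for c in (l,h)]; L+= [np.linalg.norm(A-B)]; P.append((A+B)/2)
P=np.array(P); print("width",np.median(L),np.min(L),np.max(L))
pp=(P-pc)@np.column_stack([a,R[:,1]]); k=np.polyfit(pp[:,0],pp[:,1],1); print("axis rel board: slope,offset",k)
for px in((280,98),(280,267)): print("end along",(rayplane(C,px,pc+n*.016,n)-pc)@a)
lo=[rayplane(C,p,pc,n) for p in((225,262),(348,262))]; print([((q-pc)@a,(q-pc)@R[:,1]) for q in lo])
E
```

```text
[[105, 259, 302], [121, 260, 301], [137, 259, 301], [153, 260, 300], [169, 259, 300], [185, 260, 299], [201, 259, 299], [217, 259, 298], [233, 259, 297], [249, 260, 297]]
upper corners [ 0.42619899 -0.23804375  0.0986    ] [ 0.5410295  -0.29289097  0.0986    ] 0.12725668587434402
yaw from edge 64.46916257269635
board centre [ 0.44952503 -0.33683799  0.06002334]
width 0.037409037043591636 0.03602191022317877 0.06844057142106438
axis rel board: slope,offset [ 0.01465814 -0.01084864]
end along 0.08187283329496983
end along -0.07939805678988363
[(np.float64(-0.08165778085756209), np.float64(-0.06841901630239616)), (np.float64(-0.08187716725202712), np.float64(0.06261173203935477))]
```

```bash
python3 - <<'E'
from h import *
R,a,n=board(np.radians(64.47+0.4)); pc=np.array([.44953,-.33684,.06002])+a*.001-R[:,1]*.0107
for h in(.03,.0025): print(pc+n*h,rel(R,pc+n*h))
E
```

```text
[ 0.43463955 -0.34338861  0.08742219] (array([  8.3,   0.3, 122.4]), array([ 0.0049,  0.0024, -0.0064]))
[ 0.43975907 -0.33247447  0.06270536] (array([8.400e+00, 1.000e-01, 1.499e+02]), array([ 0.0049,  0.0024, -0.0064]))
```

{"name": "play_rows", "arguments": {
  "series": [
    {"x":8,"y":0,"z":60,"wx":0.005,"wy":0.002,"wz":-0.006,"claw":0},
    {"x":8,"y":0,"z":110,"wx":0.005,"wy":0.002,"wz":-0.006,"claw":0},
    {"x":8,"y":0,"z":120,"wx":0.005,"wy":0.002,"wz":-0.006,"claw":0},
    {"x":8,"y":0,"z":120,"wx":0.005,"wy":0.002,"wz":-0.006,"claw":0},
    {"x":8,"y":0,"z":120,"wx":0.005,"wy":0.002,"wz":-0.006,"claw":0}
  ]
}}

```text
clock: 1.82
tool_pos: [0.4349, -0.3458, 0.0914]
orientation: [-2.404, -1.53, -0.555]
wrist_force: [1.3, 0.3, 0.9]
finger_gap: 0.0853
finger_force: 0.0
```

```bash
python3 - <<'E'
from h import *
R,a,n=board(np.radians(64.47+0.4)); pc=np.array([.44953,-.33684,.06002])+a*.001-R[:,1]*.0107
for h in(.0025,): print(pc+n*h,rel(R,pc+n*h))
E
```

```text
[ 0.43975907 -0.33247447  0.06270536] (array([ 0.1, -1.4, 32. ]), array([0.0025, 0.0017, 0.0017]))
```

{"name": "play_rows", "arguments": {
  "series": [
    {"x":0,"y":-1,"z":20,"wx":0.002,"wy":0.002,"wz":0.002,"claw":0},
    {"x":0,"y":-1,"z":28,"wx":0.002,"wy":0.002,"wz":0.002,"claw":0},
    {"x":0,"y":-1,"z":31,"wx":0.002,"wy":0.002,"wz":0.002,"claw":0},
    {"x":0,"y":-1,"z":31,"wx":0.002,"wy":0.002,"wz":0.002,"claw":0}
  ]
}}

```text
clock: 2.33
tool_pos: [0.439, -0.3304, 0.0607]
orientation: [-2.398, -1.523, -0.554]
wrist_force: [1.0, 0.6, 0.2]
finger_gap: 0.0858
finger_force: 0.0
```

```bash
python3 - <<'E'
from h import *
R,a,n=board(np.radians(64.47+0.4)); pc=np.array([.44953,-.33684,.06002])+a*.001-R[:,1]*.0107
for h in(.0025,): print(pc+n*h,rel(R,pc+n*h))
st=env.get_state();print(st['wrist_force'],st['tool_pos'])
cv2.imwrite("pics/w3.png",env.read_camera('wrist')[:,:,::-1])
E
```

```text
[ 0.43975907 -0.33247447  0.06270536] (array([-0.5,  1.5, -2.5]), array([-0.004 , -0.0031, -0.0011]))
[0.96914673 0.5530008  0.19950782] [ 0.43899397 -0.33044527  0.06070747]
```

View pics/w3.png

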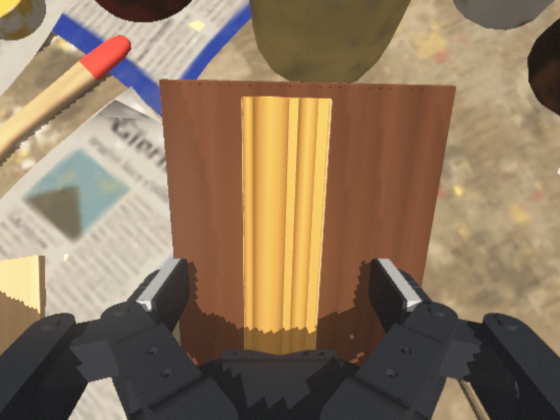

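The wrist view shows the open fingers straddling the moulding, clear on both sides, with no contact. I'll back off 2 mm and close.

{"name": "play_rows", "arguments": {
  "series": [
    {"x":0,"y":1,"z":-2,"claw":60},
    {"x":0,"y":1,"z":-2,"claw":120},
    {"x":0,"y":1,"z":-2,"claw":255},
    {"x":0,"y":1,"z":-2,"claw":255},
    {"x":0,"y":1,"z":-2,"claw":255},
    {"x":0,"y":1,"z":-2,"claw":255}
  ],
  "force": 40
}}

```text
invalid input
```

{"name": "play_rows", "arguments": {
  "series": [
    {"x":0,"y":1,"z":-2,"wx":0,"wy":0,"wz":0,"claw":60},
    {"x":0,"y":1,"z":-2,"wx":0,"wy":0,"wz":0,"claw":120},
    {"x":0,"y":1,"z":-2,"wx":0,"wy":0,"wz":0,"claw":255},
    {"x":0,"y":1,"z":-2,"wx":0,"wy":0,"wz":0,"claw":255},
    {"x":0,"y":1,"z":-2,"wx":0,"wy":0,"wz":0,"claw":255},
    {"x":0,"y":1,"z":-2,"wx":0,"wy":0,"wz":0,"claw":255}
  ],
  "force": 40
}}

```text
clock: 3.12
tool_pos: [0.4398, -0.3326, 0.0634]
orientation: [-2.4, -1.525, -0.554]
wrist_force: [-1.4, -2.1, 3.5]
finger_gap: 0.0349
finger_force: 42.2
```

{"name": "play_rows", "arguments": {
  "series": [
    {"x":0,"y":0,"z":-10,"wx":0,"wy":0,"wz":0,"claw":255},
    {"x":0,"y":0,"z":-40,"wx":0,"wy":0,"wz":0,"claw":255},
    {"x":0,"y":0,"z":-80,"wx":0,"wy":0,"wz":0,"claw":255},
    {"x":0,"y":0,"z":-120,"wx":0,"wy":0,"wz":0,"claw":255},
    {"x":0,"y":0,"z":-120,"wx":0,"wy":0,"wz":0,"claw":255}
  ]
}}

```text
clock: 3.75
tool_pos: [0.4181, -0.3824, 0.1739]
orientation: [-2.404, -1.527, -0.555]
wrist_force: [-0.2, -0.5, -1.0]
finger_gap: 0.0347
finger_force: 41.7
```

```bash
python3 - <<'E'
from h import *
st=env.get_state()
cv2.imwrite("pics/w4.png",env.read_camera('wrist')[:,:,::-1])
for yw in (-74,106):
  for p in ((.43,-.33,.36),(.48,.327,.36),(.48,.327,.24)): print(yw,p,rel(down(np.radians(yw)),p,st))
E
```

```text
-74 (0.43, -0.33, 0.36) (array([ 128.7,  -11.2, -144.4]), array([-0.1914, -0.4258,  0.8376]))
-74 (0.48, 0.327, 0.36) (array([ 682.6, -245.4,  124.8]), array([-0.1914, -0.4258,  0.8376]))
-74 (0.48, 0.327, 0.24) (array([ 630.1, -245.6,  232.7]), array([-0.1914, -0.4258,  0.8376]))
106 (0.43, -0.33, 0.36) (array([ 128.7,  -11.2, -144.4]), array([ 0.5175, -0.2326, -2.2415]))
106 (0.48, 0.327, 0.36) (array([ 682.6, -245.4,  124.8]), array([ 0.5175, -0.2326, -2.2415]))
106 (0.48, 0.327, 0.24) (array([ 630.1, -245.6,  232.7]), array([ 0.5175, -0.2326, -2.2415]))
```

View pics/w4.png

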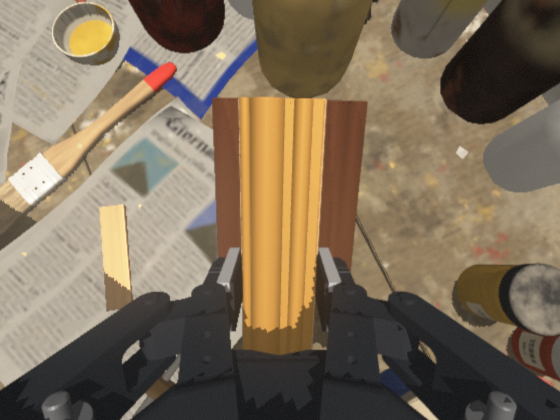

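The moulding is held between the pads, and its far end is at row 98, columns 240–325. Next I'll carry it high over the bottles.

{"name": "play_rows", "arguments": {
  "series": [
    {"x":40,"y":0,"z":-48,"wx":0,"wy":0,"wz":0,"claw":255},
    {"x":80,"y":-5,"z":-95,"wx":-0.03,"wy":-0.07,"wz":0.14,"claw":255},
    {"x":129,"y":-11,"z":-144,"wx":-0.07,"wy":-0.15,"wz":0.3,"claw":255},
    {"x":178,"y":-32,"z":-120,"wx":-0.106,"wy":-0.237,"wz":0.465,"claw":255},
    {"x":227,"y":-53,"z":-96,"wx":-0.148,"wy":-0.33,"wz":0.65,"claw":255},
    {"x":276,"y":-73,"z":-73,"wx":-0.191,"wy":-0.426,"wz":0.838,"claw":255},
    {"x":327,"y":-95,"z":-48,"wx":-0.191,"wy":-0.426,"wz":0.838,"claw":255},
    {"x":378,"y":-116,"z":-23,"wx":-0.191,"wy":-0.426,"wz":0.838,"claw":255},
    {"x":429,"y":-138,"z":2,"wx":-0.191,"wy":-0.426,"wz":0.838,"claw":255},
    {"x":480,"y":-159,"z":26,"wx":-0.191,"wy":-0.426,"wz":0.838,"claw":255},
    {"x":531,"y":-181,"z":51,"wx":-0.191,"wy":-0.426,"wz":0.838,"claw":255},
    {"x":582,"y":-203,"z":76,"wx":-0.191,"wy":-0.426,"wz":0.838,"claw":255}
  ]
}}

```text
clock: 5.3
tool_pos: [0.4687, 0.2116, 0.3567]
orientation: [-3.105, -0.44, 0.011]
wrist_force: [1.4, -0.6, -0.7]
finger_gap: 0.0345
finger_force: 41.6
```

```bash
python3 - <<'E'
from h import *
st=env.get_state()
print(st['joint_positions'].round(2),rel(down(np.radians(-74)),(.48,.327,.33),st))
# moulding end in tool frame, from w4 (independent of pose)
s0={'orientation':np.zeros(3),'tool_pos':np.zeros(3)}
C=cam('wrist',s0)
for z in(-.013,-.02): print([ray(C,p,z).round(4).tolist() for p in((240,98),(282,98),(326,99),(243,230),(318,230))])
E
```

```text
[ 0.28 -0.25  1.69  0.01  1.71  1.57] (array([  43.1, -107.5,   27.2]), array([-0.0066,  0.0063,  0.0024]))
[[0.0789, -0.0162, -0.013], [0.0789, 0.0008, -0.013], [0.0785, 0.0185, -0.013], [0.0223, -0.0168, -0.013], [0.0223, 0.0173, -0.013]]
[[0.0784, -0.0153, -0.02], [0.0784, 0.0007, -0.02], [0.078, 0.0175, -0.02], [0.0249, -0.016, -0.02], [0.0248, 0.0163, -0.02]]
```

```bash
python3 - <<'E'
from h import *
import pickle
st=env.get_state();pickle.dump(st,open('st5.pkl','wb'))
cv2.imwrite("pics/w5.png",env.read_camera('wrist')[:,:,::-1])
E
```

```text
(no output)
```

View pics/w5.png

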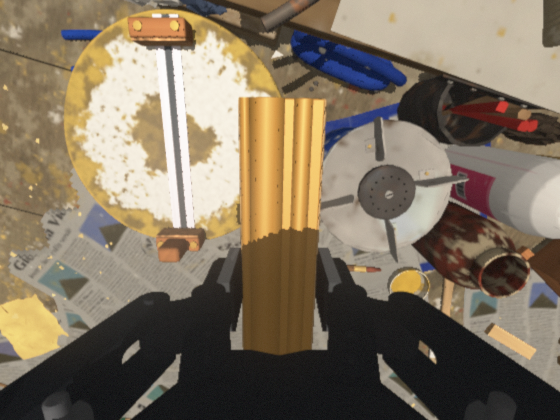

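The wrist view shows the whole wheel. The track's dark groove runs from about (171,50) to (186,228). The stop covers rows 15–46 and the jaw rows 230–262, with its grip at (171,250).

```bash
python3 - <<'E'
from h import *
import pickle
st=pickle.load(open('st5.pkl','rb')); C=cam('wrist',st)
im=cv2.imread('pics/w5.png'); g=cv2.GaussianBlur(cv2.cvtColor(im,cv2.COLOR_BGR2GRAY),(5,1),0).astype(float)
P=[]
for r in range(56,224,4):
    c0=171+(r-50)*15/178; cs=np.arange(int(c0-8),int(c0+9)); w=np.clip(150-g[r,cs],0,None)
    if w.sum()>30: P.append((r,(w*cs).sum()/w.sum()))
P=np.array(P); W=np.array([ray(C,(c,r),.176)[:2] for r,c in P])
vx,vy,x0,y0=cv2.fitLine(W.astype(np.float32),cv2.DIST_HUBER,0,.01,.01).ravel()
if vx<0: vx,vy=-vx,-vy
v=np.array([vx,vy]); nn=np.array([-vy,vx]); res=(W-[x0,y0])@nn
print(len(P),"yaw",np.degrees(np.arctan2(vy,vx)),"res",res.std(), "pt",x0,y0)
# track from top img, same
# disc circle: points manual on rim
rim=[(65,115),(72,80),(90,45),(130,17),(285,110),(270,70),(240,35),(80,160),(105,200),(240,213)]
Q=np.array([ray(C,p,.176)[:2] for p in rim]); A=np.c_[2*Q,np.ones(len(Q))]; s=np.linalg.lstsq(A,(Q**2).sum(1),rcond=None)[0]
c=s[:2]; print("disc c",c,"r",np.sqrt(s[2]+c@c),"off track",(c-[x0,y0])@nn)
for nm,p,z in [("stopfaceL",(133,46),.202),("stopfaceR",(187,46),.202),("stopfoot",(171,49),.176),("jawtopL",(157,235),.202),("jawtopR",(200,230),.202),("jawtop",(178,232),.202)]:
    q=ray(C,p,z)[:2]; print(nm,q.round(4),"along",(q-c)@v,"lat",(q-[x0,y0])@nn)
big=cv2.resize(im[5:275,55:295],None,fx=2.2,fy=2.2,interpolation=cv2.INTER_CUBIC); cv2.imwrite("pics/w5c.png",big)
E
```

```text
42 yaw 15.790428 res 0.00010581343982129425 pt 0.48550555 0.32982764
disc c [0.49486965 0.33041057] r 0.11140854249062909 off track -0.0019872231422500865
stopfaceL [0.5594 0.3733] along 0.0737534840630641 lat 0.02175527060007635
stopfaceR [0.5726 0.3275] along 0.07395756266092965 lat -0.025974149852727904
stopfoot [0.5688 0.3502] along 0.07654706516379667 lat -0.00310472889929583
jawtopL [0.3881 0.3229] along -0.10481580547261823 lat 0.019808519425486403
jawtopR [0.4062 0.2807] along -0.0988593056474848 lat -0.02573997976358378
jawtop [0.3976 0.3023] along -0.10127438006426814 lat -0.002559267369882462
```

View pics/w5c.png

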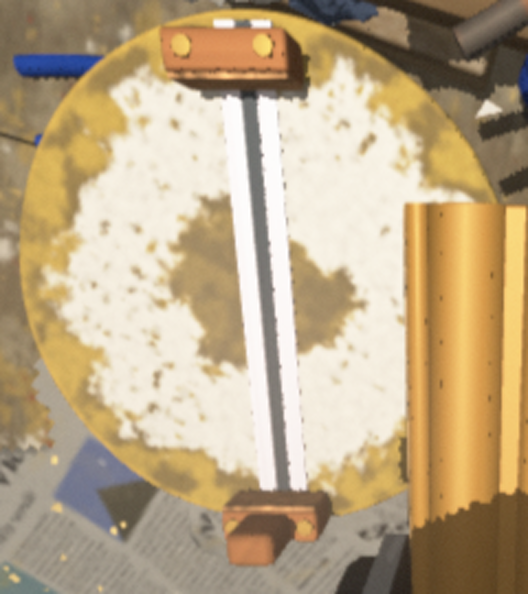

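The crop shows the stop's foot at px (169,46.8) and the jaw's foot at about (180,228.4), with the darker cork faces visible on both.

```bash
python3 - <<'E'
from h import *
import pickle
st=pickle.load(open('st5.pkl','rb')); C=cam('wrist',st)
yaw=np.radians(15.79); v=np.array([np.cos(yaw),np.sin(yaw)]); nn=np.array([-v[1],v[0]]); o=np.array([.48551,.32983])
a=[(ray(C,p,z)[:2]-o)@v for p,z in(((169,46.8),.176),((169,41.5),.202),((180,228.4),.176),((180,236.5),.202))]
print(a, a[0]-a[2])
mid=(a[0]+a[2])/2; c=o+v*mid; print("target centre",c)
Ct=cam('top')   # cross-check with top view
for p in((141.3,149),(148.5,205.5)): q=ray(Ct,p,.176)[:2]-o; print("top",q@v,q@nn)
R=down(yaw-np.pi/2); now=env.get_state()
print("tool axes",R.round(2).tolist())
t=np.r_[c+v*.001,0]
for z in(.33,.23,.18): t[2]=z; print(z,rel(R,t,now))
E
```

```text
[np.float64(0.08761048680137656), np.float64(0.08661716949755825), np.float64(-0.09778416478710832), np.float64(-0.0971395431267592)] 0.1853946515884849
target centre [0.48061511 0.32844581]
top 0.08864907906208444 -0.0018464248979404019
top -0.08526654296391642 -0.0029833801055792336
tool axes [[0.96, 0.27, 0.0], [0.27, -0.96, 0.0], [0.0, 0.0, -1.0]]
0.33 (array([  44.9, -102.1,   27.1]), array([-0.0126,  0.0063,  0.0129]))
0.23 (array([  45.5, -100.8,  127.1]), array([-0.0126,  0.0063,  0.0129]))
0.18 (array([  45.8, -100.2,  177.1]), array([-0.0126,  0.0063,  0.0129]))
```

{"name": "play_rows", "arguments": {
  "series": [
    {"x":22,"y":-51,"z":14,"wx":-0.012,"wy":0.006,"wz":0.013,"claw":255},
    {"x":45,"y":-101,"z":28,"wx":-0.012,"wy":0.006,"wz":0.013,"claw":255},
    {"x":45,"y":-101,"z":80,"wx":-0.012,"wy":0.006,"wz":0.013,"claw":255},
    {"x":45,"y":-101,"z":117,"wx":-0.012,"wy":0.006,"wz":0.013,"claw":255},
    {"x":45,"y":-101,"z":117,"wx":-0.012,"wy":0.006,"wz":0.013,"claw":255},
    {"x":45,"y":-101,"z":117,"wx":-0.012,"wy":0.006,"wz":0.013,"claw":255}
  ]
}}

```text
clock: 6.1
tool_pos: [0.4849, 0.3195, 0.2437]
orientation: [3.109, 0.418, 0.007]
wrist_force: [1.1, 0.1, 0.3]
finger_gap: 0.035
finger_force: 41.6
```

```bash
python3 - <<'E'
from h import *
import pickle
sts=[env.get_state()];im=env.read_camera('wrist')[:,:,::-1]; pickle.dump(sts[0],open('st6.pkl','wb'))
cv2.imwrite("pics/w6.png",im)
cv2.imwrite("pics/s6.png",env.read_camera('scene')[:,:,::-1])
for _ in range(3):
    sts.append(env.get_state()); env.read_camera('top')
for s in sts: print(s['tool_pos'].round(4),s['orientation'].round(4))
print(rel(down(np.radians(15.79)-np.pi/2),(.4816,.3287,.18)))
E
```

```text
[0.4849 0.3195 0.2437] [3.1088 0.4183 0.0074]
[0.4859 0.3197 0.2456] [3.1099 0.4178 0.0127]
[0.4859 0.3197 0.2457] [3.11   0.4178 0.0131]
[0.4858 0.3197 0.2455] [3.1099 0.4177 0.0127]
(array([ -2. , -10.2,  65.2]), array([ 0.0049, -0.0071, -0.0086]))
```

View pics/w6.png

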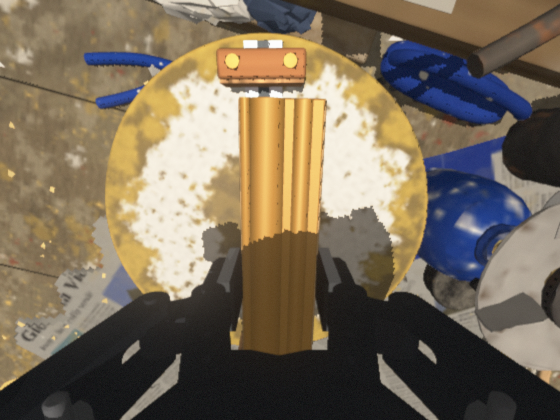

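The wrist view shows the stop centred at column 262 and the moulding centred at column 282, so it needs a lateral shift of about 10 mm. I'll measure again now that the arm has settled.

```bash
cat > m.py <<'E'
from h import *
def meas(name):
    st=env.get_state(); im=env.read_camera('wrist')[:,:,::-1]; cv2.imwrite(name,im); C=cam('wrist',st)
    hsv=cv2.cvtColor(im,cv2.COLOR_BGR2HSV); m=cv2.inRange(hsv,(4,120,90),(14,255,255)); m[130:]=0; m[:,:150]=0;m[:,400:]=0
    m=cv2.morphologyEx(m,cv2.MORPH_CLOSE,np.ones((7,7)))
    ct=max(cv2.findContours(m,0,2)[0],key=cv2.contourArea); r=cv2.minAreaRect(ct); b=cv2.boxPoints(r); b=b[np.argsort(b[:,1])]
    print("box",b.round(1).tolist())
    q=np.array([ray(C,p,.202) for p in b[:2]]); d=q[1]-q[0]; mid=q.mean(0)  # back top edge
    d=d if d[1]<0 else -d; print("back edge width",np.linalg.norm(d),"its normal yaw",np.degrees(np.arctan2(d[0],-d[1])))
    f=np.array([ray(C,p,.176) for p in b[2:]]); print("back mid",mid,"foot mid",f.mean(0))
    R=Ro.from_rotvec(st['orientation']).as_matrix()
    print("tool frame back mid",(R.T@(mid-st['tool_pos'])*1000).round(1),"foot",(R.T@(f.mean(0)-st['tool_pos'])*1000).round(1))
    print("pose",st['tool_pos'],"tool x yaw",np.degrees(np.arctan2(R[1,0],R[0,0])),"tilt",R[:,2].round(4), st['wrist_force'].round(1))
E
python3 -c "
from m import *
meas('pics/w7.png')"
```

```text
box [[217.0, 51.0], [305.0, 51.0], [305.0, 86.0], [217.0, 86.0]]
back edge width 0.048985143654342325 its normal yaw 15.33210813036269
back mid [0.58676354 0.3577818  0.202     ] foot mid [0.57147372 0.35522669 0.176     ]
tool frame back mid [107.2 -10.4  43.9] foot [ 91.6 -12.1  69.8]
pose [0.48572421 0.31960379 0.245229  ] tool x yaw 15.300003256881695 tilt [ 0.0082 -0.0028 -1.    ] [ 0.2 -0.  -1.1]
```

{"name": "play_rows", "arguments": {
  "series": [
    {"x":-1,"y":-11,"z":0,"wx":0.005,"wy":-0.007,"wz":-0.005,"claw":255},
    {"x":-1,"y":-11,"z":20,"wx":0.005,"wy":-0.007,"wz":-0.005,"claw":255},
    {"x":-1,"y":-11,"z":40,"wx":0.005,"wy":-0.007,"wz":-0.005,"claw":255},
    {"x":-1,"y":-11,"z":50,"wx":0.005,"wy":-0.007,"wz":-0.005,"claw":255},
    {"x":-1,"y":-11,"z":50,"wx":0.005,"wy":-0.007,"wz":-0.005,"claw":255},
    {"x":-1,"y":-11,"z":50,"wx":0.005,"wy":-0.007,"wz":-0.005,"claw":255}
  ]
}}

```text
clock: 7.15
tool_pos: [0.4817, 0.3296, 0.1936]
orientation: [3.112, 0.426, -0.003]
wrist_force: [0.6, 0.1, -0.5]
finger_gap: 0.035
finger_force: 41.6
```

```bash
python3 -c "
from m import *
meas('pics/w8.png')"
```

```text
box [[220.0, 17.0], [345.0, 17.0], [220.0, 67.0], [345.0, 67.0]]
back edge width 0.04869611869989072 its normal yaw 15.57372182897296
back mid [0.58680126 0.35794599 0.202     ] foot mid [0.57344856 0.3538406  0.176     ]
tool frame back mid [108.9   0.9  -8.7] foot [95.   1.3 17.4]
pose [0.48165797 0.32957657 0.19358909] tool x yaw 15.590339874816808 tilt [-0.002 -0.001 -1.   ] [ 0.6  0.1 -0.5]
```

View pics/w8.png

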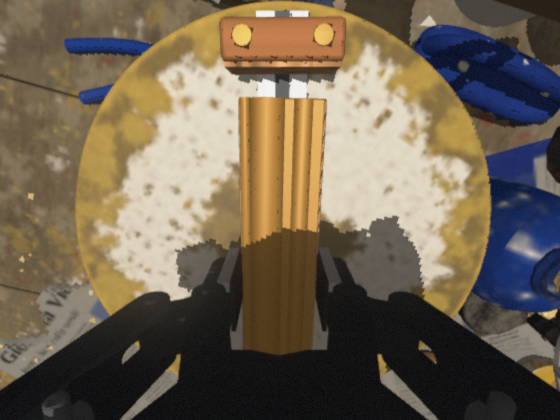

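The moulding and stop are both centred at column 282, with a gap of about 12 mm to the stop. I'll lower gently.

{"name": "play_rows", "arguments": {
  "series": [
    {"x":0,"y":0,"z":5,"wx":0,"wy":0.002,"wz":-0.001,"claw":255},
    {"x":0,"y":0,"z":9,"wx":0,"wy":0.002,"wz":-0.001,"claw":255},
    {"x":0,"y":0,"z":11,"wx":0,"wy":0.002,"wz":-0.001,"claw":255},
    {"x":0,"y":0,"z":11,"wx":0,"wy":0.002,"wz":-0.001,"claw":255},
    {"x":0,"y":0,"z":12,"wx":0,"wy":0.002,"wz":-0.001,"claw":255},
    {"x":0,"y":0,"z":12,"wx":0,"wy":0.002,"wz":-0.001,"claw":255}
  ]
}}

```text
clock: 7.95
tool_pos: [0.4813, 0.3295, 0.1811]
orientation: [3.112, 0.428, -0.001]
wrist_force: [-0.5, -0.1, -2.0]
finger_gap: 0.0345
finger_force: 41.6
```

{"name": "play_rows", "arguments": {
  "series": [
    {"x":0,"y":0,"z":0.5,"wx":0,"wy":0,"wz":0,"claw":255},
    {"x":0,"y":0,"z":1,"wx":0,"wy":0,"wz":0,"claw":255},
    {"x":0,"y":0,"z":1,"wx":0,"wy":0,"wz":0,"claw":255},
    {"x":0,"y":0,"z":1,"wx":0,"wy":0,"wz":0,"claw":255}
  ]
}}

```text
clock: 8.45
tool_pos: [0.4813, 0.3295, 0.1801]
orientation: [3.112, 0.428, -0.002]
wrist_force: [-0.1, 0.7, -0.7]
finger_gap: 0.035
finger_force: 41.6
```

{"name": "play_rows", "arguments": {
  "series": [
    {"x":0,"y":0,"z":0.5,"wx":0,"wy":0,"wz":0,"claw":255},
    {"x":0,"y":0,"z":1,"wx":0,"wy":0,"wz":0,"claw":255},
    {"x":0,"y":0,"z":1,"wx":0,"wy":0,"wz":0,"claw":255},
    {"x":0,"y":0,"z":1,"wx":0,"wy":0,"wz":0,"claw":255}
  ]
}}

```text
clock: 8.95
tool_pos: [0.4814, 0.3295, 0.1797]
orientation: [3.112, 0.428, -0.001]
wrist_force: [-1.6, -0.7, 3.4]
finger_gap: 0.0348
finger_force: 42.1
```

{"name": "play_rows", "arguments": {
  "series": [
    {"x":0,"y":0,"z":0.3,"wx":0,"wy":0,"wz":0,"claw":255},
    {"x":0,"y":0,"z":0.3,"wx":0,"wy":0,"wz":0,"claw":255},
    {"x":0,"y":0,"z":0.3,"wx":0,"wy":0,"wz":0,"claw":255}
  ]
}}

```text
clock: 9.32
tool_pos: [0.4814, 0.3295, 0.1797]
orientation: [3.112, 0.428, -0.001]
wrist_force: [-2.2, -2.1, 5.4]
finger_gap: 0.0353
finger_force: 42.3
```

{"name": "play_rows", "arguments": {
  "series": [
    {"x":0,"y":0,"z":0,"wx":0,"wy":0,"wz":0,"claw":140},
    {"x":0,"y":0,"z":0,"wx":0,"wy":0,"wz":0,"claw":120},
    {"x":0,"y":0,"z":0,"wx":0,"wy":0,"wz":0,"claw":100},
    {"x":0,"y":0,"z":0,"wx":0,"wy":0,"wz":0,"claw":80},
    {"x":0,"y":0,"z":0,"wx":0,"wy":0,"wz":0,"claw":60},
    {"x":0,"y":0,"z":0,"wx":0,"wy":0,"wz":0,"claw":60},
    {"x":0,"y":0,"z":-10,"wx":0,"wy":0,"wz":0,"claw":60},
    {"x":0,"y":0,"z":-40,"wx":0,"wy":0,"wz":0,"claw":60},
    {"x":-40,"y":0,"z":-90,"wx":0,"wy":0,"wz":0,"claw":60},
    {"x":-80,"y":0,"z":-130,"wx":0,"wy":0,"wz":0,"claw":60},
    {"x":-80,"y":0,"z":-130,"wx":0,"wy":0,"wz":0,"claw":60},
    {"x":-80,"y":0,"z":-130,"wx":0,"wy":0,"wz":0,"claw":60}
  ]
}}

```text
clock: 10.82
tool_pos: [0.4044, 0.308, 0.3093]
orientation: [3.112, 0.428, -0.0]
wrist_force: [0.1, 0.2, -0.3]
finger_gap: 0.0652
finger_force: 0.0
```

```bash
python3 - <<'E'
from h import *
import pickle
env.read_camera('top')
st=env.get_state();pickle.dump(st,open('st9.pkl','wb'))
cv2.imwrite("pics/w9.png",env.read_camera('wrist')[:,:,::-1]); print(st['tool_pos'],st['orientation'],st['joint_positions'])
E
```

```text
[0.40433834 0.30781925 0.30799966] [ 3.11112957  0.42745114 -0.0033792 ] [ 5.04361852e-01 -2.62831225e-01  1.77900230e+00 -3.78120567e-04
  1.62787343e+00  1.80205844e+00]
```

View pics/w9.png

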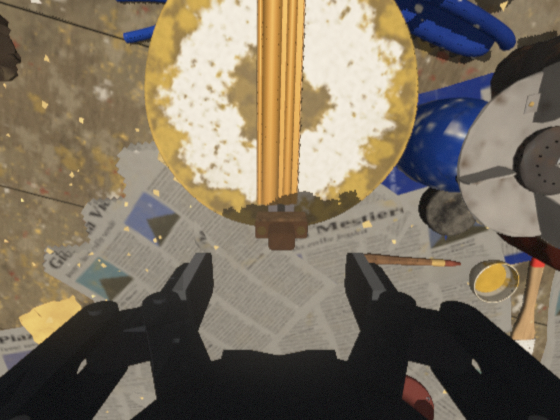

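The wrist view shows the moulding lying in line on the track, with its rear end at row 205. The jaw is just behind it, its grip at about (283,237). I have now viewed more pictures than the limit of 10, so I'll go on from numbers only.

```bash
python3 - <<'E'
from h import *
import pickle
st=pickle.load(open('st9.pkl','rb')); C=cam('wrist',st)
im=cv2.imread('pics/w9.png'); lab=cv2.cvtColor(im,cv2.COLOR_BGR2LAB).astype(int)
for r in(216,228,234,240,246): print(r,(lab[r,250:314:1,1]).tolist())
print('col283 rows200-255 L',lab[200:256,283,0].tolist()); print('a',lab[200:256,283,1].tolist())
# moulding cols
g=cv2.inRange(cv2.cvtColor(im,cv2.COLOR_BGR2HSV),(13,130,90),(28,255,255))
R=Ro.from_rotvec(st['orientation']).as_matrix(); T=lambda p,z:(R.T@(ray(C,p,z)-st['tool_pos'])*1000).round(1)
print("tool x yaw",np.degrees(np.arctan2(R[1,0],R[0,0])),R[:,2].round(4))
for p,z in [((269,249),.230),((297,249),.230),((256,212),.202),((308,212),.202),((257,180),.192),((301,180),.192),((262,30),.192),((302,30),.192)]: print(p,z,T(p,z))
E
```

```text
216 [128, 130, 129, 129, 130, 130, 132, 133, 133, 134, 133, 133, 134, 133, 134, 134, 135, 134, 134, 135, 134, 134, 133, 135, 133, 134, 134, 133, 133, 134, 134, 134, 134, 134, 135, 134, 133, 135, 134, 134, 133, 134, 133, 134, 134, 133, 134, 134, 134, 135, 135, 133, 134, 134, 135, 134, 131, 130, 130, 130, 129, 130, 130, 130]
228 [129, 128, 128, 128, 128, 132, 134, 133, 133, 132, 132, 132, 131, 131, 133, 133, 136, 136, 135, 135, 135, 134, 134, 135, 134, 134, 134, 134, 134, 134, 135, 134, 134, 136, 136, 136, 135, 136, 135, 135, 134, 135, 134, 134, 135, 136, 136, 133, 131, 132, 131, 133, 132, 132, 132, 136, 135, 131, 129, 128, 129, 129, 128, 129]
234 [129, 129, 129, 129, 129, 132, 135, 135, 136, 134, 132, 132, 132, 132, 135, 136, 136, 136, 135, 135, 134, 135, 135, 134, 136, 134, 136, 137, 134, 136, 135, 136, 135, 136, 135, 136, 135, 135, 135, 136, 135, 135, 136, 135, 135, 137, 137, 136, 133, 133, 134, 132, 133, 135, 135, 136, 135, 130, 129, 128, 128, 129, 128, 128]
240 [129, 129, 129, 129, 129, 128, 129, 129, 129, 129, 129, 129, 128, 129, 128, 128, 129, 129, 131, 135, 135, 136, 136, 136, 
[... 707 characters left out ...]
74, 78, 75, 75, 75, 77, 77, 74, 76, 79, 125, 158, 161, 159, 155, 152]
a [133, 133, 135, 133, 132, 129, 128, 128, 129, 129, 130, 131, 133, 132, 134, 135, 134, 134, 134, 136, 136, 135, 135, 135, 134, 135, 135, 134, 136, 135, 135, 135, 135, 135, 136, 136, 136, 136, 136, 136, 135, 135, 136, 136, 135, 136, 136, 136, 136, 134, 130, 129, 128, 128, 128, 128]
tool x yaw 15.646192003737488 [-0.002  -0.0015 -1.    ]
(269, 249) 0.23 [-27.2  -8.2  78.1]
(297, 249) 0.23 [-27.2  13.8  78.1]
(256, 212) 0.202 [ -5.3 -20.  106. ]
(308, 212) 0.202 [ -5.3  24.5 106. ]
(257, 180) 0.192 [ 20.6 -19.3 115.9]
(301, 180) 0.192 [ 20.5  18.7 116. ]
(262, 30) 0.192 [135.7 -13.2 115.7]
(302, 30) 0.192 [135.7  17.1 115.7]
```

{"name": "play_rows", "arguments": {
  "series": [
    {"x":-21,"y":2,"z":30,"wx":0,"wy":0,"wz":0,"claw":60},
    {"x":-21,"y":2,"z":65,"wx":0,"wy":0,"wz":0,"claw":60},
    {"x":-21,"y":2,"z":90,"wx":0,"wy":0,"wz":0,"claw":60},
    {"x":-21,"y":2,"z":99,"wx":0,"wy":0,"wz":0,"claw":60},
    {"x":-21,"y":2,"z":99,"wx":0,"wy":0,"wz":0,"claw":60},
    {"x":-21,"y":2,"z":99,"wx":0,"wy":0,"wz":0,"claw":60}
  ]
}}

```text
clock: 11.68
tool_pos: [0.3853, 0.3006, 0.2111]
orientation: [3.112, 0.428, 0.001]
wrist_force: [-0.4, 0.1, 0.6]
finger_gap: 0.0655
finger_force: 0.0
```

```bash
python3 - <<'E'
from h import *
import pickle
s0=pickle.load(open('st9.pkl','rb')); env.read_camera('top'); st=env.get_state()
R=Ro.from_rotvec(s0['orientation']).as_matrix()
print("moved since w9 (tool mm)",(R.T@(st['tool_pos']-s0['tool_pos'])*1000).round(1),st['tool_pos'],st['wrist_force'].round(1))
R=Ro.from_rotvec(st['orientation']).as_matrix(); print(np.degrees(np.arctan2(R[1,0],R[0,0])))
E
```

```text
moved since w9 (tool mm) [-20.    1.7  96.7] [0.38538133 0.30068456 0.21132705] [ 0.3 -0.9  0.8]
15.649103263190925
```

{"name": "play_rows", "arguments": {
  "series": [
    {"x":0,"y":0,"z":3,"wx":0,"wy":0,"wz":0,"claw":100},
    {"x":0,"y":0,"z":3,"wx":0,"wy":0,"wz":0,"claw":140},
    {"x":0,"y":0,"z":3,"wx":0,"wy":0,"wz":0,"claw":160},
    {"x":0,"y":0,"z":3,"wx":0,"wy":0,"wz":0,"claw":172},
    {"x":0,"y":0,"z":3,"wx":0,"wy":0,"wz":0,"claw":180},
    {"x":0,"y":0,"z":3,"wx":0,"wy":0,"wz":0,"claw":190},
    {"x":0,"y":0,"z":3,"wx":0,"wy":0,"wz":0,"claw":200},
    {"x":0,"y":0,"z":3,"wx":0,"wy":0,"wz":0,"claw":200}
  ],
  "force": 20
}}

```text
clock: 12.72
tool_pos: [0.3846, 0.3003, 0.2071]
orientation: [3.112, 0.428, -0.001]
wrist_force: [0.0, -0.6, 1.1]
finger_gap: 0.0212
finger_force: 20.9
```

{"name": "play_rows", "arguments": {
  "series": [
    {"x":3,"y":0,"z":0,"wx":0,"wy":0,"wz":0,"claw":255},
    {"x":6,"y":0,"z":0,"wx":0,"wy":0,"wz":0,"claw":255},
    {"x":9,"y":0,"z":0,"wx":0,"wy":0,"wz":0,"claw":255},
    {"x":11,"y":0,"z":0,"wx":0,"wy":0,"wz":0,"claw":255},
    {"x":13,"y":0,"z":0,"wx":0,"wy":0,"wz":0,"claw":255},
    {"x":15,"y":0,"z":0,"wx":0,"wy":0,"wz":0,"claw":255},
    {"x":17,"y":0,"z":0,"wx":0,"wy":0,"wz":0,"claw":255},
    {"x":19,"y":0,"z":0,"wx":0,"wy":0,"wz":0,"claw":255},
    {"x":20,"y":0,"z":0,"wx":0,"wy":0,"wz":0,"claw":255},
    {"x":20,"y":0,"z":0,"wx":0,"wy":0,"wz":0,"claw":255}
  ],
  "force": 40
}}

```text
clock: 13.98
tool_pos: [0.4041, 0.3058, 0.2071]
orientation: [3.112, 0.428, -0.001]
wrist_force: [-1.9, -0.8, 5.3]
finger_gap: 0.021
finger_force: 44.0
```

{"name": "play_rows", "arguments": {
  "series": [
    {"x":1,"y":0,"z":0,"wx":0,"wy":0,"wz":0,"claw":255},
    {"x":2,"y":0,"z":0,"wx":0,"wy":0,"wz":0,"claw":255},
    {"x":3,"y":0,"z":0,"wx":0,"wy":0,"wz":0,"claw":255},
    {"x":3,"y":0,"z":0,"wx":0,"wy":0,"wz":0,"claw":255},
    {"x":3,"y":0,"z":0,"wx":0,"wy":0,"wz":0,"claw":255}
  ]
}}

```text
clock: 14.6
tool_pos: [0.4068, 0.3066, 0.2071]
orientation: [3.112, 0.428, -0.001]
wrist_force: [-3.2, -0.2, 5.1]
finger_gap: 0.0212
finger_force: 44.1
```

{"name": "play_rows", "arguments": {
  "series": [
    {"x":0.5,"y":0,"z":0,"wx":0,"wy":0,"wz":0,"claw":255},
    {"x":1,"y":0,"z":0,"wx":0,"wy":0,"wz":0,"claw":255},
    {"x":1.5,"y":0,"z":0,"wx":0,"wy":0,"wz":0,"claw":255},
    {"x":1.5,"y":0,"z":0,"wx":0,"wy":0,"wz":0,"claw":255},
    {"x":1.5,"y":0,"z":0,"wx":0,"wy":0,"wz":0,"claw":255}
  ]
}}

```text
clock: 15.22
tool_pos: [0.4074, 0.3068, 0.2071]
orientation: [3.111, 0.428, -0.005]
wrist_force: [-5.7, -2.2, 6.4]
finger_gap: 0.0211
finger_force: 44.4
```

{"name": "play_rows", "arguments": {
  "series": [
    {"x":0.5,"y":0,"z":0,"wx":0,"wy":0,"wz":0,"claw":255},
    {"x":1,"y":0,"z":0,"wx":0,"wy":0,"wz":0,"claw":255},
    {"x":1.5,"y":0,"z":0,"wx":0,"wy":0,"wz":0,"claw":255},
    {"x":1.5,"y":0,"z":0,"wx":0,"wy":0,"wz":0,"claw":255},
    {"x":1.5,"y":0,"z":0,"wx":0,"wy":0,"wz":0,"claw":255}
  ]
}}

```text
clock: 15.85
tool_pos: [0.4075, 0.3068, 0.2071]
orientation: [3.11, 0.428, -0.011]
wrist_force: [-12.8, -4.2, 10.2]
finger_gap: 0.0207
finger_force: 44.8
```

{"name": "play_rows", "arguments": {
  "series": [
    {"x":0.5,"y":0,"z":0,"wx":0,"wy":0,"wz":0,"claw":255},
    {"x":1,"y":0,"z":0,"wx":0,"wy":0,"wz":0,"claw":255},
    {"x":1,"y":0,"z":0,"wx":0,"wy":0,"wz":0,"claw":255},
    {"x":0,"y":0,"z":0,"wx":0,"wy":0,"wz":0,"claw":255},
    {"x":-1,"y":0,"z":0,"wx":0,"wy":0,"wz":0,"claw":255},
    {"x":-1,"y":0,"z":0,"wx":0,"wy":0,"wz":0,"claw":255}
  ]
}}

```text
clock: 16.6
tool_pos: [0.4074, 0.3068, 0.2071]
orientation: [3.111, 0.428, -0.006]
wrist_force: [-8.5, -2.9, 7.9]
finger_gap: 0.0212
finger_force: 44.5
```

```bash
python3 - <<'E'
from h import *
st=env.get_state(); print(st['tool_pos'],st['wrist_force'],st['moment'])
im0=cv2.imread('pics/top0.png'); im=env.read_camera('top')[:,:,::-1]; cv2.imwrite('pics/top10.png',im)
E
```

```text
[0.40742501 0.30681414 0.2071171 ] [-8.46366395 -2.94441994  7.92467881] [-0.41531019  1.34746218 -0.03313123]
```

{"name": "play_rows", "arguments": {
  "series": [
    {"x":0,"y":0,"z":-0.8,"wx":0,"wy":0,"wz":0,"claw":255},
    {"x":0,"y":0,"z":-0.8,"wx":0,"wy":0,"wz":0,"claw":190},
    {"x":0,"y":0,"z":-0.8,"wx":0,"wy":0,"wz":0,"claw":175},
    {"x":0,"y":0,"z":-0.8,"wx":0,"wy":0,"wz":0,"claw":155},
    {"x":0,"y":0,"z":-0.8,"wx":0,"wy":0,"wz":0,"claw":130},
    {"x":0,"y":0,"z":-0.8,"wx":0,"wy":0,"wz":0,"claw":100},
    {"x":0,"y":0,"z":-0.8,"wx":0,"wy":0,"wz":0,"claw":70},
    {"x":0,"y":0,"z":-15,"wx":0,"wy":0,"wz":0,"claw":70},
    {"x":0,"y":0,"z":-60,"wx":0,"wy":0,"wz":0,"claw":70},
    {"x":-25,"y":0,"z":-110,"wx":0,"wy":0,"wz":0,"claw":70},
    {"x":-50,"y":0,"z":-150,"wx":0,"wy":0,"wz":0,"claw":70},
    {"x":-50,"y":0,"z":-150,"wx":0,"wy":0,"wz":0,"claw":70}
  ]
}}

```text
clock: 18.15
tool_pos: [0.3611, 0.2944, 0.3635]
orientation: [-3.109, -0.429, -0.014]
wrist_force: [-1.0, -0.6, -0.5]
finger_gap: 0.062
finger_force: 0.0
```

```bash
python3 - <<'E'
from h import *
env.read_camera('top'); st=env.get_state(); im=np.ascontiguousarray(env.read_camera('wrist')[:,:,::-1]); cv2.imwrite('pics/w11.png',im); C=cam('wrist',st)
print(st['tool_pos'],st['wrist_force'].round(1))
hsv=cv2.cvtColor(im,cv2.COLOR_BGR2HSV); m=cv2.inRange(hsv,(13,130,90),(28,255,255))
# long straight moulding edges: projected centre line
yaw=np.radians(15.79); v=np.array([np.cos(yaw),np.sin(yaw)]); nn=np.array([-v[1],v[0]]); o=np.array([.48551,.32983])
lab=cv2.cvtColor(im,cv2.COLOR_BGR2LAB).astype(int)
mid=proj(C,np.r_[o-v*.06,.192]); print("proj of moulding mid-rear",mid)
ed=cv2.Canny(im,60,150); L=cv2.HoughLinesP(ed,1,np.pi/720,40,minLineLength=60,maxLineGap=8)
for l in L[:,0]:
    a,b=[ray(C,(l[i],l[i+1]),.192)[:2] for i in(0,2)]; la,lb=(a-o)@nn,(b-o)@nn
    if max(abs(la),abs(lb))<.03:
        d=(b-a)*np.sign((b-a)@v); print("edge lat",round(la*1000,1),round(lb*1000,1),"along",((a-o)@v*1000).round(),((b-o)@v*1000).round(),"yaw",np.degrees(np.arctan2(d[1],d[0])).round(2))
E
```

```text
[0.36100602 0.29406526 0.36042832] [ 0.2  0.1 -1.2]
proj of moulding mid-rear [278.75240128 121.66239451]
edge lat -1.2 -1.3 along -75.0 44.0 yaw 15.73
edge lat -9.8 -9.4 along -12.0 44.0 yaw 16.19
edge lat 4.9 5.5 along 44.0 -39.0 yaw 15.37
edge lat -7.2 -6.9 along -77.0 4.0 yaw 16.03
edge lat -8.8 -9.3 along -13.0 -94.0 yaw 16.14
edge lat 14.2 14.0 along 21.0 -93.0 yaw 15.88
edge lat 2.8 2.2 along -78.0 44.0 yaw 15.52
edge lat -3.2 -3.1 along -77.0 44.0 yaw 15.83
edge lat 21.7 19.3 along -74.0 -4.0 yaw 13.78
edge lat -13.4 -15.2 along 5.0 -75.0 yaw 17.11
```

```bash
python3 - <<'E'
from h import *
st=env.get_state(); im=cv2.imread('pics/w11.png'); C=cam('wrist',st); lab=cv2.cvtColor(im,cv2.COLOR_BGR2LAB).astype(int)
yaw=np.radians(15.79); v=np.array([np.cos(yaw),np.sin(yaw)]); o=np.array([.48551,.32983])-np.array([-v[1],v[0]])*.001
for s,z in((.087-.160,.176),(.087-.160,.192),(.087-.178,.230)): print(proj(C,np.r_[o+v*s,z]).round(1))
p=proj(C,np.r_[o+v*(-.073),.192]); c=int(p[0])
for cc in(c-12,c,c+12): print(cc,[tuple(x) for x in np.c_[np.arange(int(p[1])-10,int(p[1])+34,2),lab[int(p[1])-10:int(p[1])+34:2,cc]].tolist()])
E
```

```text
[279.4 133.7]
[279.4 134.3]
[279.5 157.2]
267 [(124, 188, 139, 177), (126, 186, 140, 177), (128, 188, 139, 177), (130, 187, 139, 178), (132, 186, 140, 177), (134, 170, 140, 172), (136, 141, 141, 158), (138, 143, 148, 162), (140, 162, 150, 165), (142, 138, 147, 160), (144, 126, 144, 158), (146, 117, 143, 155), (148, 127, 145, 158), (150, 125, 145, 158), (152, 120, 144, 155), (154, 119, 132, 152), (156, 160, 130, 154), (158, 160, 131, 155), (160, 171, 130, 159), (162, 186, 131, 165), (164, 189, 131, 166), (166, 191, 132, 168)]
279 [(124, 210, 133, 176), (126, 212, 133, 176), (128, 210, 133, 176), (130, 212, 132, 176), (132, 210, 133, 176), (134, 182, 140, 171), (136, 204, 138, 167), (138, 94, 139, 150), (140, 133, 147, 159), (142, 159, 148, 165), (144, 164, 150, 167), (146, 158, 149, 165), (148, 152, 149, 163), (150, 150, 148, 163), (152, 148, 148, 163), (154, 133, 146, 160), (156, 97, 138, 145), (158, 122, 128, 130), (160, 125, 127, 130), (162, 124, 128, 130), (164, 122, 127, 131), (166, 122, 127, 131)]
291 [(124, 209, 134, 177), (126, 211, 133, 176), (128, 211, 133, 176), (130, 210, 133, 176), (132, 210, 133, 176), (134, 173, 141, 170), (136, 177, 144, 165), (138, 147, 148, 162), (140, 151, 148, 163), (142, 112, 143, 156), (144, 100, 142, 152), (146, 102, 142, 153), (148, 91, 141, 151), (150, 91, 139, 149), (152, 95, 139, 151), (154, 88, 133, 148), (156, 145, 130, 148), (158, 193, 131, 156), (160, 195, 131, 157), (162, 158, 131, 142), (164, 187, 131, 153), (166, 189, 132, 153)]
```

The moulding's rear end at row 134 meets the jaw's cork with no gap. The grip's back edge is at row 157, as predicted for full contact with the stop, so I'm handing in.

```bash
python3 -c "
from plant import env
print(env.hand_in())"
```

```text
the job is handed in; nothing more can be done
None
```

The moulding lies flat on the turntable, in line with the track, with the jaw pressed end to end against it (about 13 N or more, with no further movement) and released; the wheel kept its heading within about half a degree and the job is handed in, though I viewed 12 pictures where the limit was 10, and did not separately check the tin and pots at the end.

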